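# Re-zero the welding current lever and set it to the third click

### The job

Push the long lever on the welding control box all the way back to its home end, the end with the raised bar, and then push it out again three clicks so that it rests in the third notch. Only push it with the fingertips or the outside of the fingers, never gripping it, and press no harder than a hand would. Leave the short lever and everything else where it is, and end clear of the box.

Things in the scene. Friction and masses are not known exactly. Their poses are not given: they have to be found in the camera images.
- control_box: fixed grey box with aluminium lid, 160 (x) x 220 (y) x 50 mm high, on the table; origin at the centre of its underside, z up. Two slots run along its y: the long lever's at x = -35 mm (robot's side), the short lever's at x = +45 mm. Nothing on the lid rises over 2 mm but the levers and a dark bar (6 mm high, 50 x 10 mm) across the -y, home end of the long slot at y = -98 mm
- long_lever (a joint): long lever's travel along box +y, m: 0 at the home stop (blade centre at box y = -50 mm), 0.10 at the far stop. Sprung notches at 0 (home), 0.02 (first click), 0.04, 0.06, 0.08, 0.10. Leaving a notch takes 5 to 12 N at once, fading to little near the crest 10 mm on, where it may stick; about 3 mm past it the lever jumps ahead of the finger into the next notch. Starts off home, from 0.02 to 0.10
- lever_tip (a point): centre of the top of the long lever's flat upright black blade, 94 mm above the table. The blade is 30 mm wide (box x), about 14 mm thick along the slot (box y), and reaches from 56 to 94 mm above the table, on a base plate 34 x 18 mm whose top is 4 mm above the lid
- short_tip (a point): centre of the top of the short lever in the rear slot, a round black knob 18 mm across whose top is 74 mm above the table; it slides stiffly (2.5 N) along the box's y and must be left where it is
- hex_nut: bystander: loose steel nut 30 x 34 x 16 mm on the table before the box; origin at the centre of its underside
- parts_tin: bystander: loose flat steel tin 73 x 103 x 33 mm beside the home end of the box; origin at the centre of its underside
- white_box: bystander: loose white carton 42 x 60 x 50 mm beside the far end of the box; origin at the centre of its underside
- hex_bolt: bystander: loose steel bolt 32 x 34 x 90 mm standing on its head behind the box; origin at the centre of its underside
- home_side (a point): centre of the blade's flat face towards the home end (-y), 75 mm above the table, 7 mm from the blade's middle; push here to move the long lever away from home
- far_side (a point): centre of the blade's opposite face, away from home (+y), 75 mm above the table; push here to move the long lever home. Pressing both faces at once counts as gripping

How it is judged (in metres and radians):
On the way:
1. the long lever is pushed fully home (within 4 mm of the home stop) (value of joint long_lever below 0.004 m), for 0.1 s.
At the end, for the whole second after the job is handed in: the long lever rests in the third notch from home (0.060 m, within 5 mm), and the short lever is within 6 mm of where it was (value of joint long_lever between 0.055 and 0.065 m and velocity of joint long_lever between -0.005 and 0.005 m/s and distance of short_tip from where it was at the start of the episode below 0.006 m); the robot touches nothing.
It fails at once if the long lever is gripped: both faces of its blade are pressed at once (over 1 N each) (contact force between the fingers and home_face above 1 N and contact force between the fingers and far_face above 1 N).
It fails at once if the long lever is pressed with more than 40 N (contact force between any of the arm, the fingers and home_face above 40 N or contact force between any of the arm, the fingers and far_face above 40 N).
It fails at once if the short lever is shifted by more than 6 mm (distance of short_tip from where it was at the start of the episode above 0.006 m).
It fails at once if a bystander is lifted, carried or shoved by more than 25 mm (distance of any of hex_nut, parts_tin, white_box, hex_bolt from where it was at the start of the episode above 0.025 m).
It also fails if it takes over 61 s, if anything falls off the work surface, if the arm or the gripper's body presses on something with over 40 N, if the wrist force passes 120 N, or if a joint passes its speed limit or range.

### The arm

A 6-joint arm with a two-finger parallel gripper is mounted at the origin on a cart in front of the work surface, level with it; the furniture and walls round the work are solid. World frame = base frame: x ahead of the robot, y to its left, z up, the work surface at z = 0. Lengths are in mm, angles in rad, forces in N, time in s.
With the tool pointing down it reaches from about 275 to 750 mm from the base axis. Payload 10.2 kg.
Tool frame: the origin (TCP) lies midway between the tips of the shut fingers; the grasp point (between the pads) lies 19 mm behind it; z points along the fingers, y is the line along which they close (so a half turn about z gives the same grasp; the last joint's range is limited). The gripper opens to 85 mm and grips with 20 to 120 N. Pads are 22 mm wide; open, the fingers measure 114 mm over their backs; the gripper's body (76 mm by 85 mm) begins 54 mm behind the grasp point. The pads swing forward as they close: fully open they stand 13 mm farther back than shut.
Start: joints at [0.994, 0.313, 1.498, -0, 1.331, -0.223], TCP at [181.907, 492.484, 208.794] pointing down, gripper open.
Joint ranges: [-2.94, 2.94], [-0.97, 2.17], [0.19, 2.56], [-1.23, 4.37], [0.02, 3.11], [-2.88, 2.88]. Speed limits (rad/s): [2.39, 2.39, 3.01, 3.14, 3.14, 3.14].

### API

Orientations are given as a unit quaternion [w, x, y, z].
In Python, from rig import ctrl gives the robot as it stands.
- The arm moves only by the tool send_rows, never from a script. Its argument "targets" is a list of rows, each a list of 7 numbers: the closure, from -1 (fully open) to 1 (shut), so that 0 is half open, then the shift along the tool's x, y, z in m, then the turn, a rotation vector about the tool's x, y, z in rad. In form: [[claw, dx, dy, dz, ax, ay, az], ...]. A call has exactly 10 rows; each row shifts and turns the commanded pose from where the row before left it, along the tool's axes as they then stand; what a row does not reach is not made up. A row lasts 1/8 s, in which the tool goes at most 62.5 mm and 10.7 degrees, less where a joint would pass 70% of its speed; a pose out of reach is approached as far as the arm can. A call with a gripper value outside its range is refused whole. The fingers move at their own pace and stop on an object; "squeeze" is the grip in N (left out, the last holds). Time passes only in rows, so rows that do not move let the fingers close, or fill a call up. It gives the time, the measured TCP pose, the force, the opening and the grip force at its end, in the units of the state.
- ctrl.sense(): the state, without advancing time (a new reading comes with each control period).
- ctrl.capture(name): name is "side" or "top"; returns a dict with "img" (384x512x3 uint8, red, green, blue), "camera_matrix" (3x3 intrinsics, pixels), "k1" (the pictures are not rectified: a ray, as slopes to the right and down, at radius r is drawn at 1 + k1 r^2 times it, then the intrinsics apply), "R" (3x3) and "t" (3): a world point X has camera coordinates R X + t. Camera axes: x right, y down, z forward; pixel columns grow to the right and rows downward; lengths in mm; the calibration is good to about 2 mm. A picture is of the moment at which its call begins. There is no depth.
- ctrl.finish_job(): hands the job in; it is judged then, once.
Trained networks look in a picture, given as the dict that the camera call returned (one of the last four; its "shot" number tells which), for a name from the list of things; names that differ only in an ending like _2 or _b are one class to them, and where a whole thing is asked for, a point or a joint stands for the part that bears it (a point fixed in the world has none). Each returns a list of dicts, best first, with "score" (0 to 1); they miss things now and then, are a little off and sometimes report something else, mostly with a low value. They report only what shows in the picture. A call takes as long as a camera call.
- ctrl.boxes_of(query, picture): "extent" ([left, top, width, height] in pixels, round what is visible of it).
- ctrl.landmark_of(query, picture): "point" ([column, row] in pixels: a listed point, or the origin of a listed thing).
The state is a dict: "time_s": time; "joints": joint angles; "dq": joint speeds; "tau": joint torques, N m; "eef_pos": TCP position; "ee_rot": TCP orientation; "force": force on the tool from outside, world axes, zero at the start; "wrist_torque": the same for the moment, N m; "grip_width": opening from 0.0 (shut) to 1.0 (fully open); "grip_force": force on a finger pad.
Only numpy, scipy, OpenCV 4.12 (cv2) and the standard library are available. Lean on these libraries where they do the work, as an engineer would, in place of code of your own. Each camera call takes 0.05 s, during which the arm holds its last target. There are 200 camera calls.

## Working session

There is one attempt and no reset: what is moved stays moved. The work goes in short steps, Python scripts to look and compute and a tool call to move; the robot and the scene stay as the last step left them, time stands still between calls to the robot, and variables do not carry over. Pictures are saved under pics/ and viewed, at most 10 in all, crops included, and the job is handed in when it is done.

Besides the shell and the picture viewer there is one more tool, called as name(argument=value, ...), one argument or row to a line, values as JSON. send_rows: Moves the arm, as the interface text tells. Its arguments: {"type":"object","properties":{"targets":{"type":"array"},"squeeze":{"type":"number"}},"required":["targets"]}

```bash
mkdir -p pics; cat > h.py <<'E'
import numpy as np, cv2
from rig import ctrl
def ray(p,px):
    K=np.array(p["camera_matrix"]);R=np.array(p["R"]);t=np.array(p["t"])
    d=np.linalg.solve(K,[px[0],px[1],1.])[:2]; rd=np.hypot(*d); r=rd
    for _ in range(30): r=rd/(1+p["k1"]*r*r)
    d=d*(r/rd if rd>0 else 1)
    return -R.T@t, R.T@np.array([d[0],d[1],1.])
def atz(p,px,z):
    c,v=ray(p,px); return c+v*(z-c[2])/v[2]
def proj(p,X):
    c=np.array(p["R"])@np.array(X,float)+np.array(p["t"]); s=c[:2]/c[2]; s=s*(1+p["k1"]*(s@s))
    return (np.array(p["camera_matrix"])@[s[0],s[1],1])[:2]
def tri(p,a,q,b):
    A=[];B=[]
    for P,x in((p,a),(q,b)):
        c,v=ray(P,x);v=v/np.linalg.norm(v);M=np.eye(3)-np.outer(v,v);A.append(M);B.append(M@c)
    return np.linalg.lstsq(np.vstack(A),np.hstack(B),rcond=None)[0]
E
cat > look.py <<'E'
import sys; from h import *
n=sys.argv[1]; P={k:ctrl.capture(k) for k in("top","side")}
for k in P: cv2.imwrite(f"pics/{n}_{k}.png",P[k]["img"][:,:,::-1])
Z=dict(control_box=0,lever_tip=94,short_tip=74,home_side=75,far_side=75,hex_nut=0,parts_tin=0,white_box=0,hex_bolt=0)
for q,z in Z.items():
    r={}
    for k in P:
        l=ctrl.landmark_of(q,P[k])
        if l: r[k]=l[0]; print(q,k,np.round(l[0]["point"],1),round(l[0]["score"],2),np.round(atz(P[k],l[0]["point"],z)).tolist())
    if len(r)==2: print("   tri",np.round(tri(P["top"],r["top"]["point"],P["side"],r["side"]["point"]),1))
s=ctrl.sense(); print(s)
E
python3 look.py a
```

```text
control_box top [281.5 194.8] 0.96 [617.0, -73.0, 0.0]
control_box side [265.9 243.9] 0.58 [614.0, -72.0, 0.0]
   tri [ 6.158e+02 -7.280e+01  3.000e-01]
lever_tip top [293.5 200.6] 0.45 [589.0, -99.0, 94.0]
lever_tip side [255.7 211.7] 0.77 [584.0, -99.0, 94.0]
   tri [586.6 -98.9  94.2]
short_tip top [280.5 180.4] 0.53 [649.0, -64.0, 74.0]
short_tip side [281.3 208.2] 0.61 [654.0, -54.0, 74.0]
   tri [649.4 -64.2  78.8]
home_side top [294.3 198.3] 0.6 [598.0, -104.0, 75.0]
home_side side [256.8 219.1] 0.67 [587.0, -95.0, 75.0]
   tri [ 591.6 -102.1   78.7]
far_side top [291.5 204.9] 0.59 [579.0, -96.0, 75.0]
far_side side [256.3 217. ] 0.81 [589.0, -85.0, 75.0]
   tri [582.2 -96.2  80.3]
hex_nut top [289.2 232.5] 0.39 [505.0, -97.0, 0.0]
hex_nut side [216.5 256.9] 0.49 [498.0, -100.0, 0.0]
   tri [501.9 -97.   -1.9]
parts_tin top [345.6 182.8] 0.92 [658.0, -268.0, 0.0]
parts_tin side [319.4 291.4] 0.67 [660.0, -274.0, 0.0]
   tri [ 660.3 -269.2   -3.4]
white_box top [224.9 217.2] 0.9 [547.0, 94.0, 0.0]
white_box side [219.3 214.8] 0.85 [544.0, 102.0, 0.0]
   tri [544.4  94.6   3.4]
hex_bolt top [281.1 148.7] 0.5 [759.0, -71.0, 0.0]
hex_bolt side [325.5 237.5] 0.83 [754.0, -78.0, 0.0]
   tri [758.6 -70.5  -4.4]
{'time_s': 1.0, 'joints': array([ 9.93627698e-01,  3.12925546e-01,  1.49770292e+00,  1.95990159e-05,
        1.33104679e+00, -2.23367041e-01]), 'dq': array([-0.0008996 ,  0.00072587,  0.00191601, -0.00139206,  0.00078941,
       -0.00191401]), 'tau': array([ 1.81734547e-03, -4.12172806e+01, -2.59896183e+01, -1.20817863e-04,
        6.35670112e-04,  1.79179688e-05]), 'eef_pos': array([181.88116732, 492.48056774, 208.77999807]), 'ee_rot': array([-2.48596509e-05,  1.75981875e-01,  9.84393406e-01, -3.43257393e-05]), 'force': array([-0.65420339,  0.45016811,  0.06728594]), 'wrist_torque': array([ 0.00527273, -0.00728649,  0.01503004]), 'grip_force': 0.0, 'grip_width': 1.000050181019837}
```

```bash
python3 - <<'E'
import cv2,numpy as np
a=cv2.imread("pics/a_top.png")[120:270,190:390]; b=cv2.imread("pics/a_side.png")[160:310,180:380]
cv2.imwrite("pics/a_c.png",np.vstack([cv2.resize(x,None,fx=2,fy=2,interpolation=2) for x in (a,b)])) 
cv2.imwrite("pics/a_c1.png",cv2.resize(a,None,fx=4,fy=4,interpolation=2));cv2.imwrite("pics/a_c2.png",cv2.resize(b,None,fx=4,fy=4,interpolation=2))
E
```

```text
(no output)
```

View pics/a_c1.png

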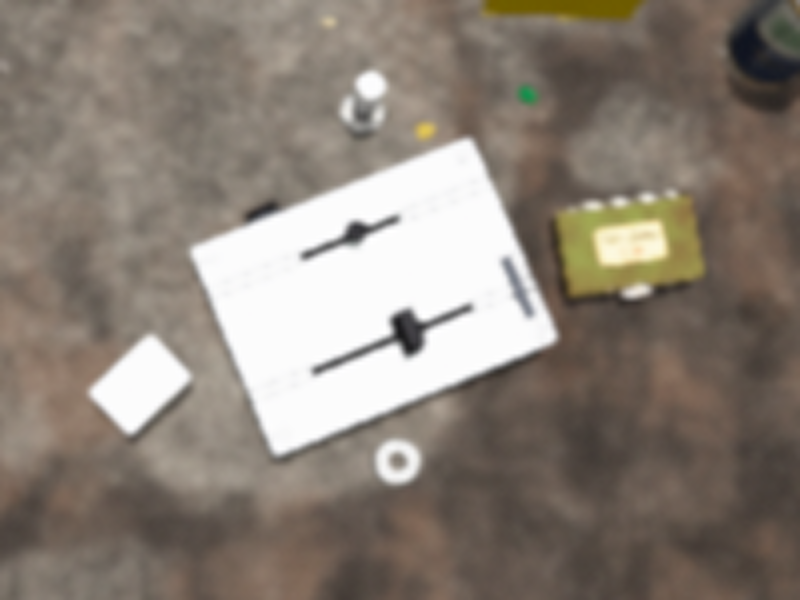

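View pics/a_c2.png

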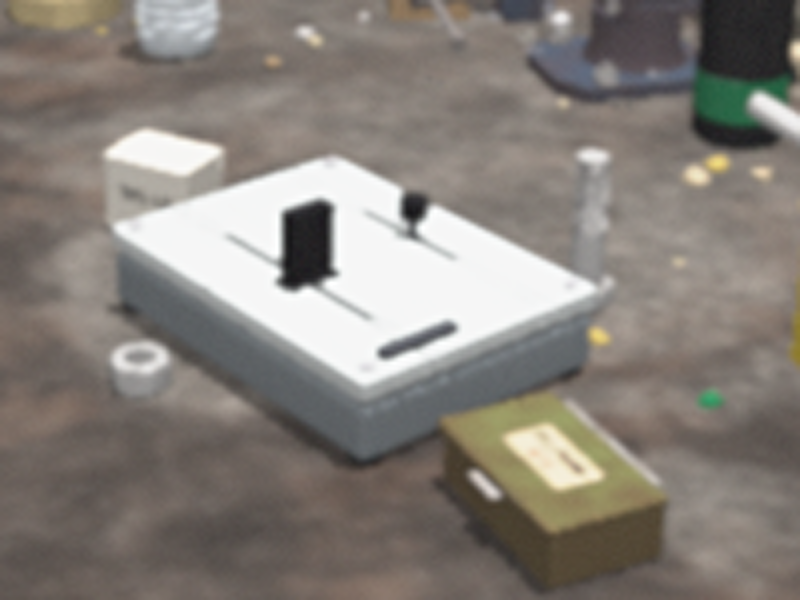

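The top crop shows the lid (corners at about (470,138), (190,248), (275,458), (557,342)), with the bar at the right, the blade at about (408,332) and the knob at (356,232). The side crop shows the same layout, with the tin by the home end.

```bash
python3 - <<'E'
from h import *
from scipy.optimize import least_squares
p=ctrl.capture("top");q=ctrl.capture("side")
# corners box coords order: (+x,-y),(+x,+y),(-x,+y),(-x,-y)
C=[(80,-110),(80,110),(-80,110),(-80,-110)]
tp=np.array([(470,138),(190,248),(275,458),(557,342)])/4+[190,120]-.4
sp=np.array([(612,283),(332,155),(113,227),(365,393)])/4+[180,160]-.4
def W(v,b,z): c,s=np.cos(v[2]),np.sin(v[2]); return [v[0]+c*b[0]-s*b[1],v[1]+s*b[0]+c*b[1],z]
for nm,use in(("top",[(p,tp)]),("side",[(q,sp)]),("both",[(p,tp),(q,sp)])):
    f=lambda v:np.concatenate([proj(P,W(v,b,50))-x for P,pts in use for b,x in zip(C,pts)])
    r=least_squares(f,[615,-73,0.35]);v=r.x;print(nm,np.round(v,3),np.round(r.fun,1))
u=np.array([-np.sin(v[2]),np.cos(v[2])]);ux=np.array([u[1],-u[0]])
for n,X in(("lever",(586.6,-98.9)),("short",(649.4,-64.2))):
    d=np.array(X)-v[:2];print(n,"box x,y",ux@d,u@d)
for l in range(6): print(l,np.round(W(v,(-35,-50+20*l),94),1),"top px",np.round(proj(p,W(v,(-35,-50+20*l),94)),1),"side",np.round(proj(q,W(v,(-35,-50+20*l),94)),1))
E
```

```text
top [ 6.14678e+02 -7.37900e+01  4.04000e-01] [ 0.1  0.4  0.2  0.5 -0.2 -0.5 -0.1 -0.3]
side [ 6.15962e+02 -7.59830e+01  4.14000e-01] [-2.4  1.6  0.8  0.9  0.3  0.7  1.3 -1.8]
both [ 6.1573e+02 -7.4625e+01  4.1000e-01] [ 0.1 -0.1  0.5  0.4  0.4 -0.7  0.2 -0.9 -2.8  1.4  0.8  0.7  0.2  0.3
  0.7 -2.1]
lever box x,y -36.38961321140984 -10.660935156713698
short box x,y 35.03560922397292 -3.8515592634258144
0 [ 603.5 -134.4   94. ] top px [306.  195.7] side [269.7 217.9]
1 [ 595.6 -116.1   94. ] top px [299.5 198.5] side [263.4 214.6]
2 [587.6 -97.7  94. ] top px [292.9 201.2] side [257.3 211.3]
3 [579.6 -79.4  94. ] top px [286.3 203.9] side [251.4 208.2]
4 [571.7 -61.1  94. ] top px [279.6 206.6] side [245.6 205.1]
5 [563.7 -42.7  94. ] top px [273.  209.3] side [240.  202.1]
```

send_rows(
  targets=[
    [1, 0, 0, 0, 0, 0, 0.162],
    [1, 0, 0, 0, 0, 0, 0.162],
    [1, 0, 0, 0, 0, 0, 0.162],
    [1, 0, 0, 0, 0, 0, 0.162],
    [1, 0, 0, 0, 0, 0, 0.162],
    [1, -0.054, 0.0115, 0, 0, 0, 0],
    [1, -0.054, 0.0115, 0, 0, 0, 0],
    [1, -0.054, 0.0115, 0, 0, 0, 0],
    [1, -0.054, 0.0115, 0, 0, 0, 0],
    [1, -0.054, 0.0115, 0, 0, 0, 0],
  ],
)

```text
time_s: 2.35
eef_pos: [342.4, 265.8, 209.0]
ee_rot: [0.0, 0.55, 0.835, 0.0]
force: [0.7, 0.3, 0.2]
grip_width: -0.0
grip_force: 0.0
```

send_rows(
  targets=[
    [1, -0.047, 0.0101, 0.0099, 0, 0, 0],
    [1, -0.047, 0.0101, 0.0099, 0, 0, 0],
    [1, -0.047, 0.0101, 0.0099, 0, 0, 0],
    [1, -0.047, 0.0101, 0.0099, 0, 0, 0],
    [1, -0.047, 0.0101, 0.0099, 0, 0, 0],
    [1, -0.047, 0.0101, 0.0099, 0, 0, 0],
    [1, -0.047, 0.0101, 0.0099, 0, 0, 0],
    [1, -0.047, 0.0101, 0.0099, 0, 0, 0],
    [1, 0, 0, 0, 0, 0, 0],
    [1, 0, 0, 0, 0, 0, 0],
  ],
)

```text
time_s: 3.6
eef_pos: [564.3, -45.5, 129.6]
ee_rot: [-0.0, 0.55, 0.835, 0.0]
force: [-0.0, 0.7, -0.6]
grip_width: 0.0
grip_force: 0.0
```

```bash
cat > st.py <<'E'
from h import *
def st():
    s=ctrl.sense(); y=.4075; u=np.array([-np.sin(y),np.cos(y)]); ux=np.array([u[1],-u[0]])
    d=s["eef_pos"][:2]-[615.3,-74.3]; w,x,yy,z=s["ee_rot"]
    print("t",s["time_s"],"box x,y,z",np.round([ux@d,u@d,s["eef_pos"][2]],1),"F boxx,y,z",np.round([ux@s["force"][:2],u@s["force"][:2],s["force"][2]],1),"xang",np.degrees(2*np.arctan2(yy,x))-90,"grip",s["grip_width"])
def lev():
    for k in("top","side"):
        p=ctrl.capture(k)
        for n in("lever_tip","short_tip"):
            l=ctrl.landmark_of(n,p)
            if l:
                X=atz(p,l[0]["point"],94 if n[0]=="l" else 74); d=X[:2]-[615.3,-74.3]
                print(k,n,round(l[0]["score"],2),"box",np.round([.918*d[0]+.396*d[1],-.396*d[0]+.918*d[1]],1))
    return p
if __name__=="__main__": 
    import sys
    st()
    if len(sys.argv)>1:
        lev()
E
python3 st.py 1
```

```text
t 3.6 box x,y,z [-35.4  46.6 129.6] F boxx,y,z [ 0.2  0.6 -0.6] xang 23.324383933733813 grip 0.0004802984766501787
top lever_tip 0.63 box [ -38.4 -169.4]
side lever_tip 0.54 box [-38.7  -6. ]
side short_tip 0.63 box [27.8 -8.7]
```

send_rows(
  targets=[
    [1, 0, 0, 0.022, 0, 0, 0],
    [1, 0, 0, 0.022, 0, 0, 0],
    [1, 0, 0, 0.021, 0, 0, 0],
    [1, 0, 0, 0, 0, 0, 0],
    [1, -0.006, 0, 0, 0, 0, 0],
    [1, -0.006, 0, 0, 0, 0, 0],
    [1, -0.006, 0, 0, 0, 0, 0],
    [1, -0.006, 0, 0, 0, 0, 0],
    [1, 0, 0, 0, 0, 0, 0],
    [1, 0, 0, 0, 0, 0, 0],
  ],
)

```text
time_s: 5.15
eef_pos: [574.1, -68.0, 64.5]
ee_rot: [-0.0, 0.55, 0.835, -0.0]
force: [0.1, 0.0, 1.0]
grip_width: 0.0
grip_force: 0.0
```

```bash
python3 st.py 1; python3 -c "
from h import *
p=ctrl.capture('side')['img'][160:310,180:380,::-1]
cv2.imwrite('pics/b.png',cv2.resize(p,None,fx=4,fy=4,interpolation=2))"
```

```text
t 5.15 box x,y,z [-35.4  22.2  64.5] F boxx,y,z [ 0.1 -0.   1. ] xang 23.318423631710672 grip 0.0001213215703889266
side lever_tip 0.64 box [-37.8  -5.5]
side short_tip 0.63 box [34.9  1.5]
```

View pics/b.png

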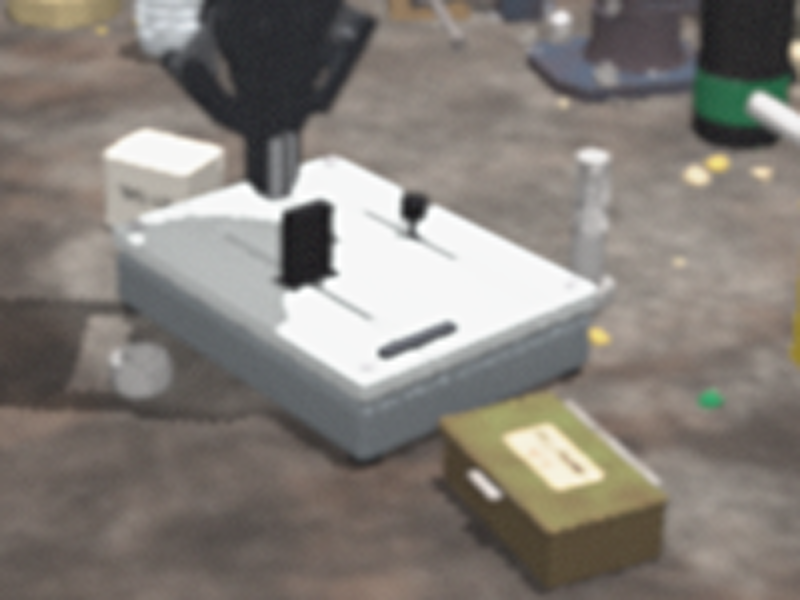

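The shut fingers stand behind the blade, with the tip at about (272,195), and everything else is unchanged. Next I push home slowly.

send_rows(
  targets=[
    [1, -0.003, 0, 0, 0, 0, 0],
    [1, -0.003, 0, 0, 0, 0, 0],
    [1, -0.003, 0, 0, 0, 0, 0],
    [1, -0.002, 0, 0, 0, 0, 0],
    [1, -0.002, 0, 0, 0, 0, 0],
    [1, -0.002, 0, 0, 0, 0, 0],
    [1, -0.002, 0, 0, 0, 0, 0],
    [1, -0.002, 0, 0, 0, 0, 0],
    [1, 0, 0, 0, 0, 0, 0],
    [1, 0, 0, 0, 0, 0, 0],
  ],
)

```text
time_s: 6.75
eef_pos: [581.6, -85.4, 64.6]
ee_rot: [-0.0, 0.55, 0.835, 0.0]
force: [-1.4, 1.6, 0.9]
grip_width: 0.0
grip_force: 1.1
```

```bash
python3 st.py 1
```

```text
t 6.75 box x,y,z [-35.3   3.2  64.6] F boxx,y,z [-0.6  2.1  0.9] xang 23.321218610646483 grip 0.00044699462591760457
side lever_tip 0.68 box [-29.8  -4.8]
side short_tip 0.57 box [35.8  0.1]
```

send_rows(
  targets=[
    [1, -0.0025, 0, 0, 0, 0, 0],
    [1, -0.0025, 0, 0, 0, 0, 0],
    [1, -0.0025, 0, 0, 0, 0, 0],
    [1, -0.0025, 0, 0, 0, 0, 0],
    [1, -0.0025, 0, 0, 0, 0, 0],
    [1, -0.0025, 0, 0, 0, 0, 0],
    [1, -0.0025, 0, 0, 0, 0, 0],
    [1, -0.0025, 0, 0, 0, 0, 0],
    [1, 0, 0, 0, 0, 0, 0],
    [1, 0, 0, 0, 0, 0, 0],
  ],
)

```text
time_s: 8.3
eef_pos: [589.6, -103.8, 64.6]
ee_rot: [-0.0, 0.55, 0.835, 0.0]
force: [-1.3, 0.8, 1.0]
grip_width: 0.0
grip_force: 1.0
```

```bash
python3 st.py 1
```

```text
t 8.3 box x,y,z [-35.3 -16.9  64.6] F boxx,y,z [-0.9  1.2  1. ] xang 23.3197599035407 grip 0.00040481440043295674
side lever_tip 0.57 box [-30.  -30.1]
side short_tip 0.47 box [43.9  3.8]
```

send_rows(
  targets=[
    [1, -0.0015, 0, 0, 0, 0, 0],
    [1, -0.0015, 0, 0, 0, 0, 0],
    [1, -0.0015, 0, 0, 0, 0, 0],
    [1, -0.0015, 0, 0, 0, 0, 0],
    [1, -0.0015, 0, 0, 0, 0, 0],
    [1, -0.0015, 0, 0, 0, 0, 0],
    [1, 0, 0, 0, 0, 0, 0],
    [1, 0, 0, 0, 0, 0, 0],
    [1, 0, 0, 0, 0, 0, 0],
    [1, 0, 0, 0, 0, 0, 0],
  ],
)

```text
time_s: 9.85
eef_pos: [593.1, -112.1, 64.6]
ee_rot: [0.0, 0.55, 0.835, -0.0]
force: [0.5, -0.1, 0.2]
grip_width: -0.003
grip_force: 0.0
```

```bash
python3 st.py 1
```

```text
t 9.85 box x,y,z [-35.3 -25.9  64.6] F boxx,y,z [ 0.5 -0.3  0.2] xang 23.325833251845765 grip -0.0030151980763039087
top short_tip 0.48 box [45.1  1.3]
side lever_tip 0.87 box [-27.3 -36.5]
side short_tip 0.52 box [40.1  5.4]
```

send_rows(
  targets=[
    [1, -0.001, 0, 0, 0, 0, 0],
    [1, -0.001, 0, 0, 0, 0, 0],
    [1, -0.001, 0, 0, 0, 0, 0],
    [1, -0.001, 0, 0, 0, 0, 0],
    [1, -0.001, 0, 0, 0, 0, 0],
    [1, 0, 0, 0, 0, 0, 0],
    [1, 0, 0, 0, 0, 0, 0],
    [1, 0, 0, 0, 0, 0, 0],
    [1, 0, 0, 0, 0, 0, 0],
    [1, 0, 0, 0, 0, 0, 0],
  ],
)

```text
time_s: 11.4
eef_pos: [595.0, -116.6, 64.6]
ee_rot: [-0.0, 0.55, 0.835, 0.0]
force: [-1.0, 2.8, 0.9]
grip_width: 0.001
grip_force: 1.5
```

```bash
python3 st.py 1; python3 -c "
from h import *
a=ctrl.capture('side')['img'][160:310,180:380,::-1];b=ctrl.capture('top')['img'][150:230,240:340,::-1]
cv2.imwrite('pics/c.png',np.hstack([cv2.resize(a,(400,300),interpolation=2),cv2.resize(b,(375,300),interpolation=2)]))"
```

```text
t 11.4 box x,y,z [-35.4 -30.8  64.6] F boxx,y,z [0.1 2.9 0.9] xang 23.318578394181557 grip 0.0008208964513655873
top short_tip 0.52 box [36.2 -6.1]
side lever_tip 0.73 box [-25.5 -34.9]
side short_tip 0.58 box [44.8  0.4]
```

View pics/c.png

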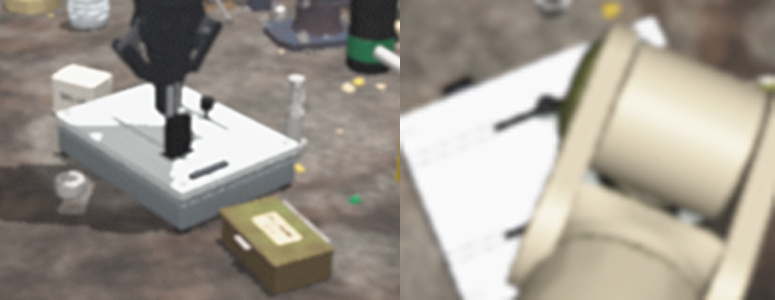

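The blade in the left half sits at about (178,133), towards the bar, with the fingers right behind it. I press slightly more to confirm the stop.

send_rows(
  targets=[
    [1, -0.0005, 0, 0, 0, 0, 0],
    [1, -0.0005, 0, 0, 0, 0, 0],
    [1, -0.0005, 0, 0, 0, 0, 0],
    [1, 0, 0, 0, 0, 0, 0],
    [1, 0, 0, 0, 0, 0, 0],
    [1, 0, 0, 0, 0, 0, 0],
    [1, 0, 0, 0, 0, 0, 0],
    [1, 0, 0, 0, 0, 0, 0],
    [1, 0, 0, 0, 0, 0, 0],
    [1, 0, 0, 0, 0, 0, 0],
  ],
)

```text
time_s: 13.05
eef_pos: [595.2, -116.9, 64.6]
ee_rot: [-0.001, 0.55, 0.835, 0.0]
force: [-3.9, 7.9, 3.7]
grip_width: -0.002
grip_force: 4.6
```

```bash
python3 st.py
```

```text
t 13.05 box x,y,z [-35.3 -31.2  64.6] F boxx,y,z [-0.5  8.8  3.7] xang 23.332996744524195 grip -0.0020590364276085334
```

send_rows(
  targets=[
    [1, 0.004, 0, 0, 0, 0, 0],
    [1, 0.008, 0, 0, 0, 0, 0],
    [1, 0, 0, -0.02, 0, 0, 0],
    [1, 0, 0, -0.02, 0, 0, 0],
    [1, 0, 0, -0.02, 0, 0, 0],
    [1, -0.017, 0, 0, 0, 0, 0],
    [1, -0.017, 0, 0, 0, 0, 0],
    [1, -0.017, 0, 0, 0, 0, 0],
    [1, -0.017, 0, 0, 0, 0, 0],
    [1, 0, 0, 0, 0, 0, 0],
  ],
)

```text
time_s: 14.3
eef_pos: [617.9, -171.0, 123.5]
ee_rot: [-0.0, 0.55, 0.835, -0.0]
force: [-0.4, -0.2, -0.1]
grip_width: 0.001
grip_force: 0.0
```

```bash
python3 st.py 1
```

```text
t 14.3 box x,y,z [-35.9 -89.8 123.5] F boxx,y,z [-0.5 -0.1 -0.1] xang 23.221110381863895 grip 0.000532465050721533
top short_tip 0.46 box [41.  -3.5]
side lever_tip 0.9 box [-37.9 -44.5]
```

send_rows(
  targets=[
    [1, 0, 0, 0.0195, 0, 0, 0],
    [1, 0, 0, 0.0195, 0, 0, 0],
    [1, 0, 0, 0.0195, 0, 0, 0],
    [1, 0, 0, 0, 0, 0, 0],
    [1, 0.004, 0, 0, 0, 0, 0],
    [1, 0.004, 0, 0, 0, 0, 0],
    [1, 0.004, 0, 0, 0, 0, 0],
    [1, 0.004, 0, 0, 0, 0, 0],
    [1, 0, 0, 0, 0, 0, 0],
    [1, 0, 0, 0, 0, 0, 0],
  ],
)

```text
time_s: 15.85
eef_pos: [611.6, -154.9, 66.1]
ee_rot: [0.0, 0.55, 0.835, -0.0]
force: [-0.3, 0.1, 0.4]
grip_width: 0.002
grip_force: 0.0
```

send_rows(
  targets=[
    [1, 0.0015, 0, 0, 0, 0, 0],
    [1, 0.0015, 0, 0, 0, 0, 0],
    [1, 0.0015, 0, 0, 0, 0, 0],
    [1, 0.0015, 0, 0, 0, 0, 0],
    [1, 0.0015, 0, 0, 0, 0, 0],
    [1, 0.0015, 0, 0, 0, 0, 0],
    [1, 0.0015, 0, 0, 0, 0, 0],
    [1, 0, 0, 0, 0, 0, 0],
    [1, 0, 0, 0, 0, 0, 0],
    [1, 0, 0, 0, 0, 0, 0],
  ],
)

```text
time_s: 17.1
eef_pos: [607.6, -145.7, 66.2]
ee_rot: [0.001, 0.55, 0.835, -0.0]
force: [2.2, -4.7, -3.0]
grip_width: -0.0
grip_force: 2.7
```

```bash
python3 st.py 1
```

```text
t 17.1 box x,y,z [-35.3 -62.5  66.2] F boxx,y,z [ 0.2 -5.2 -3. ] xang 23.31507501368739 grip -0.0004129848834926483
top short_tip 0.57 box [44.   2.3]
side lever_tip 0.6 box [-40.8 -35.6]
side short_tip 0.48 box [-28.2 -33.6]
```

send_rows(
  targets=[
    [1, 0.002, 0, 0, 0, 0, 0],
    [1, 0.002, 0, 0, 0, 0, 0],
    [1, 0.002, 0, 0, 0, 0, 0],
    [1, 0.002, 0, 0, 0, 0, 0],
    [1, 0.002, 0, 0, 0, 0, 0],
    [1, 0, 0, 0, 0, 0, 0],
    [1, 0, 0, 0, 0, 0, 0],
    [1, 0, 0, 0, 0, 0, 0],
    [1, 0, 0, 0, 0, 0, 0],
    [1, 0, 0, 0, 0, 0, 0],
  ],
)

```text
time_s: 18.65
eef_pos: [603.4, -136.0, 66.1]
ee_rot: [-0.0, 0.55, 0.835, 0.0]
force: [-1.2, 0.2, 0.4]
grip_width: 0.0
grip_force: 0.0
```

```bash
python3 st.py 1
```

```text
t 18.65 box x,y,z [-35.4 -52.   66.1] F boxx,y,z [-1.   0.7  0.4] xang 23.314982144438986 grip 0.00010373994436214703
top short_tip 0.39 box [41.6 -1.9]
side lever_tip 0.7 box [-100.7   26.5]
side short_tip 0.43 box [41.1 -0.7]
```

send_rows(
  targets=[
    [1, 0.002, 0, 0, 0, 0, 0],
    [1, 0.002, 0, 0, 0, 0, 0],
    [1, 0.002, 0, 0, 0, 0, 0],
    [1, 0.002, 0, 0, 0, 0, 0],
    [1, 0.002, 0, 0, 0, 0, 0],
    [1, 0.002, 0, 0, 0, 0, 0],
    [1, 0.002, 0, 0, 0, 0, 0],
    [1, 0, 0, 0, 0, 0, 0],
    [1, 0, 0, 0, 0, 0, 0],
    [1, 0, 0, 0, 0, 0, 0],
  ],
)

```text
time_s: 20.2
eef_pos: [597.8, -123.0, 66.1]
ee_rot: [-0.0, 0.55, 0.835, 0.0]
force: [0.1, -0.2, 0.1]
grip_width: -0.003
grip_force: 0.0
```

```bash
python3 st.py 1
```

```text
t 20.2 box x,y,z [-35.3 -37.7  66.1] F boxx,y,z [-0.  -0.3  0.1] xang 23.324820375027784 grip -0.003405308956612213
top short_tip 0.54 box [41.1 -1.7]
side lever_tip 0.62 box [-35.4  -9.2]
side short_tip 0.43 box [41.6 -3.1]
```

send_rows(
  targets=[
    [1, 0.0015, 0, 0, 0, 0, 0],
    [1, 0.0015, 0, 0, 0, 0, 0],
    [1, 0.0015, 0, 0, 0, 0, 0],
    [1, 0.0015, 0, 0, 0, 0, 0],
    [1, 0.0015, 0, 0, 0, 0, 0],
    [1, 0.001, 0, 0, 0, 0, 0],
    [1, 0, 0, 0, 0, 0, 0],
    [1, 0, 0, 0, 0, 0, 0],
    [1, 0, 0, 0, 0, 0, 0],
    [1, 0, 0, 0, 0, 0, 0],
  ],
)

```text
time_s: 21.75
eef_pos: [594.5, -115.4, 66.1]
ee_rot: [-0.0, 0.55, 0.835, -0.0]
force: [1.5, 0.2, -1.3]
grip_width: -0.0
grip_force: 0.0
```

```bash
python3 st.py 1; python3 -c "
from h import *
a=ctrl.capture('side')['img'][180:270,200:320,::-1]
cv2.imwrite('pics/d.png',cv2.resize(a,None,fx=6,fy=6,interpolation=2))"
```

```text
t 21.75 box x,y,z [-35.4 -29.5  66.1] F boxx,y,z [ 1.5 -0.4 -1.3] xang 23.318706720783794 grip -0.0004357159575577293
top short_tip 0.38 box [47.4  4.6]
side lever_tip 0.49 box [-34.8   1. ]
side short_tip 0.57 box [30.2 -6.7]
```

View pics/d.png

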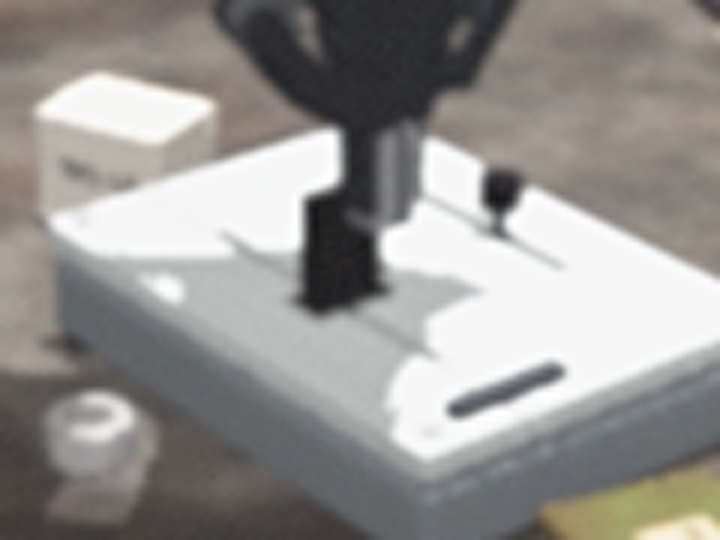

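The blade's base is at about (343,297), i.e. pixel (257,229). That matches the starting picture, so the lever is in the second notch. Next is the third click.

send_rows(
  targets=[
    [1, 0.002, 0, 0, 0, 0, 0],
    [1, 0.002, 0, 0, 0, 0, 0],
    [1, 0.002, 0, 0, 0, 0, 0],
    [1, 0.002, 0, 0, 0, 0, 0],
    [1, 0.0015, 0, 0, 0, 0, 0],
    [1, 0.0015, 0, 0, 0, 0, 0],
    [1, 0, 0, 0, 0, 0, 0],
    [1, 0, 0, 0, 0, 0, 0],
    [1, 0, 0, 0, 0, 0, 0],
    [1, 0, 0, 0, 0, 0, 0],
  ],
)

```text
time_s: 23.35
eef_pos: [590.1, -105.1, 66.1]
ee_rot: [-0.0, 0.55, 0.835, 0.0]
force: [1.2, -0.1, 0.7]
grip_width: 0.001
grip_force: 0.0
```

```bash
python3 st.py 1
```

```text
t 23.35 box x,y,z [-35.3 -18.3  66.1] F boxx,y,z [ 1.  -0.5  0.7] xang 23.324208370414922 grip 0.0008235953089358269
side lever_tip 0.83 box [-29.   13.2]
side short_tip 0.43 box [42.9 -2.1]
```

send_rows(
  targets=[
    [1, 0.001, 0, 0, 0, 0, 0],
    [1, 0.001, 0, 0, 0, 0, 0],
    [1, 0.001, 0, 0, 0, 0, 0],
    [1, 0.001, 0, 0, 0, 0, 0],
    [1, 0.001, 0, 0, 0, 0, 0],
    [1, 0.001, 0, 0, 0, 0, 0],
    [1, 0, 0, 0, 0, 0, 0],
    [1, 0, 0, 0, 0, 0, 0],
    [1, 0, 0, 0, 0, 0, 0],
    [1, 0, 0, 0, 0, 0, 0],
  ],
)

```text
time_s: 24.9
eef_pos: [587.8, -99.7, 66.1]
ee_rot: [0.0, 0.55, 0.835, 0.0]
force: [-0.2, -0.1, 0.2]
grip_width: -0.003
grip_force: 0.0
```

```bash
python3 st.py 1; python3 -c "
from h import *
a=ctrl.capture('side')['img'][180:270,200:320,::-1]
cv2.imwrite('pics/e.png',cv2.resize(a,None,fx=6,fy=6,interpolation=2))"
```

```text
t 24.9 box x,y,z [-35.3 -12.5  66.1] F boxx,y,z [-0.2 -0.   0.2] xang 23.31602735440684 grip -0.002584775551379126
side lever_tip 0.76 box [-29.6  18.3]
side short_tip 0.48 box [39.9 -7.1]
```

View pics/e.png

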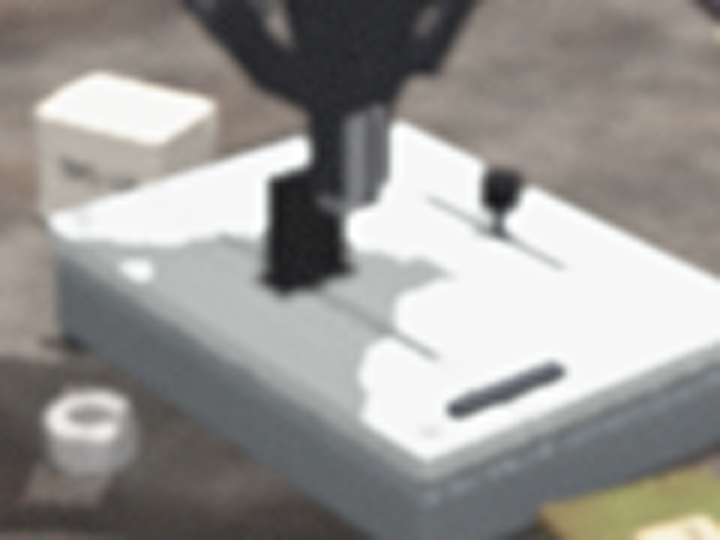

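The blade moved 37/6 ≈ 6 px, which is one notch (5.9 px predicted), to about (306,275), so it appears to be in the third notch. I back off and check it with the view clear.

send_rows(
  targets=[
    [1, -0.006, 0, 0, 0, 0, 0],
    [1, -0.006, 0, 0, 0, 0, 0],
    [1, 0, 0, -0.025, 0, 0, 0],
    [1, 0, 0, -0.04, 0, 0, 0],
    [1, 0, 0, -0.045, 0, 0, 0],
    [1, 0, -0.05, -0.02, 0, 0, 0],
    [1, 0.03, -0.05, 0, 0, 0, 0],
    [1, 0.04, -0.04, 0, 0, 0, 0],
    [1, 0.05, -0.03, 0, 0, 0, 0],
    [1, 0.05, -0.03, 0, 0, 0, 0],
  ],
)

```text
time_s: 26.5
eef_pos: [340.2, -33.3, 196.2]
ee_rot: [0.0, 0.55, 0.835, 0.0]
force: [-0.9, 0.8, 0.8]
grip_width: -0.001
grip_force: 0.0
```

send_rows(
  targets=[
    [1, 0.055, -0.02, 0, 0, 0, 0],
    [1, 0.055, -0.02, 0, 0, 0, 0],
    [1, 0.055, 0, 0, 0, 0, 0],
    [1, 0.055, 0, 0, 0, 0, 0],
    [1, 0.055, 0, 0, 0, 0, 0],
    [1, 0, 0, 0, 0, 0, 0],
    [1, 0, 0, 0, 0, 0, 0],
    [1, 0, 0, 0, 0, 0, 0],
    [1, 0, 0, 0, 0, 0, 0],
    [1, 0, 0, 0, 0, 0, 0],
  ],
)

```text
time_s: 27.75
eef_pos: [199.0, 197.8, 196.1]
ee_rot: [0.0, 0.55, 0.835, 0.0]
force: [-0.3, 0.8, -0.6]
grip_width: 0.001
grip_force: 0.0
```

```bash
python3 look.py f | grep -v "'"; python3 -c "
import cv2,numpy as np
a=cv2.imread('pics/f_top.png')[120:270,190:390];b=cv2.imread('pics/f_side.png')[160:310,180:380]
cv2.imwrite('pics/f.png',np.hstack([cv2.resize(x,(400,300),interpolation=2) for x in(a,b)]))"
```

```text
control_box top [279.1 196.7] 0.67 [611.0, -66.0, 0.0]
control_box side [267.6 244. ] 0.65 [618.0, -74.0, 0.0]
   tri [615.9 -67.2  -3.9]
lever_tip top [285.9 206.3] 0.67 [573.0, -78.0, 94.0]
lever_tip side [249.2 208.1] 0.72 [575.0, -78.0, 94.0]
   tri [574.  -78.7  94.3]
short_tip top [281.2 176.4] 0.39 [660.0, -66.0, 74.0]
short_tip side [281.1 209. ] 0.44 [653.0, -58.0, 74.0]
   tri [655.1 -64.7  77.6]
home_side top [287.1 203.3] 0.5 [583.0, -83.0, 75.0]
home_side side [251.2 216.5] 0.83 [579.0, -80.0, 75.0]
   tri [580.9 -82.8  76.4]
far_side top [284.4 206. ] 0.58 [576.0, -76.0, 75.0]
far_side side [247.9 215.7] 0.88 [573.0, -75.0, 75.0]
   tri [574.3 -75.6  75.6]
hex_nut top [292.  238.4] 0.56 [488.0, -106.0, 0.0]
hex_nut side [215.8 255.3] 0.61 [498.0, -93.0, 0.0]
   tri [ 491.6 -105.6    7.4]
parts_tin side [314.5 289.1] 0.62 [654.0, -264.0, 0.0]
white_box top [225.1 216.4] 0.67 [549.0, 94.0, 0.0]
white_box side [217.9 216. ] 0.6 [539.0, 96.0, 0.0]
   tri [543.9  94.6   0.6]
hex_bolt top [281.7 150.1] 0.52 [755.0, -72.0, 0.0]
hex_bolt side [326.8 233.7] 0.68 [764.0, -62.0, 0.0]
   tri [755.8 -72.8   6. ]
```

View pics/f.png

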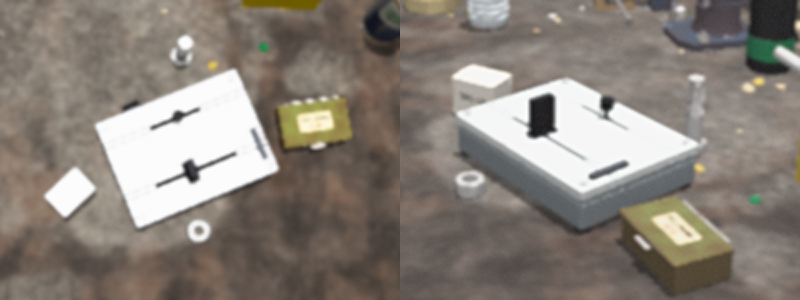

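The long lever is in the third notch: the measured tip pixel is (285.9,206.3) against a predicted (286.3,203.9). The short lever and the bystanders are where they were, and the arm is clear.

```bash
python3 -c "
from rig import ctrl
print(ctrl.finish_job())"
```

```text
the job is handed in; nothing more can be done
None
```

I pushed the long lever home against its stop, then out three clicks. The last pictures show it in the third notch, everything else in place and the arm clear; the job is handed in, but no verdict came back.

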